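# Start the screw of a levelling jack

### The job

Of the two small blue levelling jacks on the desk, one has its square-headed screw standing high, resting loose on the first thread of its boss and not yet started. Without lifting it out, turn that screw backward (counter-clockwise from above) until you feel it drop by one thread, then turn it forward (clockwise) one full turn from there, and stop there with the gripper closed on the screw's square head: the program finishes while still holding it. Leave the other jack alone and do not shove the things lying around.

Things in the scene. Friction and masses are not known exactly. Their poses are not given: they have to be found in the camera images.
- jack: the jack to work on, fixed to the desk: round blue foot, 90 mm across and 12 mm high, on it a round blue threaded boss 48 mm across whose mouth is 57 mm above the desk; origin under the centre of the foot on the desk, z up
- square_head: steel square head of the screw, 30 mm across flats, 42 mm across corners, 22 mm high (plus a low 2 mm crown), origin in its middle on the screw axis, z up; about 100 mm above the desk at the start, 83 mm at the end. Its flats face its +x, -x, +y and -y: two flats can be taken from above every 90 degrees. It turns with the screw. Under it a 24 mm threaded shank runs into the boss
- screw_turn (a joint): turning of the screw, rad, grows forward (clockwise from above) and counts on past full turns, no stops; its zero has nothing to do with the thread. It turns easily (0.02 N m) and stays where it is let go. It starts at 1.1 to 2.0; from there the start of the thread lies 0.5 to 3 rad backward, at an angle that differs from run to run and cannot be seen
- screw_lift (a joint): how deep the 0.6 kg screw has sunk, m, grows downward; thread right-hand, 10 mm a turn, 1 mm play. Backward from the start it rises towards 0 (10 mm a turn), then drops to about 0.010; one turn forward then gives about 0.020; bottom 0.027. A tight grip stops the drop; between fingers 2 to 6 mm wider than the flats it can be turned and drops by its own weight
- white_lead_2: one of the thin white leads that hang, fixed, across the desk left of the work at y 0.2 to 0.35, rising from the front edge (x 0.38) to 0.22 m high at x 0.6 and on up to the back: swing the arm over or round them; its origin is its low end on the floor
- other_jack: the same blue jack with its screw already fully home: square head in the middle, top 83 mm above the desk; fixed; origin under the centre of its foot; leave it alone
- multimeter: orange and black multimeter lying flat, 145x69x38 mm, origin under its centre; loose bystander
- tape_1: roll of black tape lying flat, 62 mm across, 19 mm high, origin under its centre; loose bystander
- phone: black phone lying flat, 157x79x11 mm, origin under its centre; loose bystander
- driver_4: small green screwdriver lying flat, 140 mm long, 12 mm thick, origin under its centre; loose bystander
- battery_1: red and white battery cell lying on its side, 50 mm long, 15 mm thick, origin under its centre; loose bystander

How it is judged:
By the outcome, as a careful person would: the job done as asked, in the order asked, and still so for the second after the job is handed in, while the arm keeps its last pose, push and grip.
It also fails if it takes over 64 s, if anything falls off the work surface, if the arm or the gripper's body presses on something with over 40 N, if the wrist force passes 120 N, or if a joint passes its speed limit or range.

### The arm

A 6-joint arm with a two-finger parallel gripper is mounted at the origin on a cart in front of the work surface, level with it; the furniture and walls round the work are solid. World frame = base frame: x ahead of the robot, y to its left, z up, the work surface at z = 0. Lengths are in mm, angles in rad, forces in N, time in s.
With the tool pointing down it reaches from about 250 to 775 mm from the base axis. Payload 4 kg.
Tool frame: the origin (TCP) lies midway between the tips of the shut fingers; the grasp point (between the pads) lies 19 mm behind it; z points along the fingers, y is the line along which they close (so a half turn about z gives the same grasp; the last joint's range is limited). The gripper opens to 85 mm and grips with 20 to 120 N. Pads are 22 mm wide; open, the fingers measure 114 mm over their backs; the gripper's body (76 mm by 85 mm) begins 54 mm behind the grasp point. The pads swing forward as they close: fully open they stand 13 mm farther back than shut.
Start: joints at [1.198, 0.087, 1.371, -0, 1.684, -0.103], TCP at [146.606, 530.12, 204.041] pointing down, gripper open.
Joint ranges: [-3.1, 3.1], [-0.76, 2.03], [0.27, 2.55], [-1.08, 4.22], [0.17, 2.65], [-2.57, 2.57]. Speed limits (rad/s): [2.79, 2.79, 3.14, 3.14, 3.14, 3.14].

### API

Orientations are given as a unit quaternion [x, y, z, w].
In Python, from bench import state, snapshot, job_done, look_for, cut_out gives the robot as it stands.
- The arm moves only by the tool arm_command, never from a script. Its argument "motion" is a list of rows, each a list of 3 entries, a list of its own where there are three numbers: the turn, a rotation vector about the tool's x, y, z in shares of 4 rad (1.0 is 4 rad), then the shift along the tool's x, y, z in parts of the range, where 1.0 means 60 cm, then the finger opening in cm, from 0 to 8.54. In form: [[[ax, ay, az], [dx, dy, dz], hand], ...]. A call has 1 to 5 rows; each row is the pose to reach, as a shift and turn from the pose commanded when the call began, along the tool's axes at that moment; what a row does not reach only later rows make up. A row lasts 1/8 s, in which the tool goes at most 62.5 mm and 10.7 degrees, less where a joint would pass 70% of its speed; a pose out of reach is approached as far as the arm can. No shift or turn number may pass 1 either way. A call with a gripper value outside its range is refused whole. The fingers move at their own pace and stop on an object; "force" is the grip in N (left out, the last holds). Time passes only in rows, so rows that repeat a pose let the fingers close. It gives the time, the measured TCP pose, the force, the opening and the grip force at its end, in the units of the state.
- state(): the state, without advancing time (a new reading comes with each control period).
- snapshot(name): name is "scene" or "top"; returns a dict with "color" (400x640x3 uint8, red, green, blue), "mtx" (3x3 intrinsics, pixels), "R" (3x3) and "t" (3): a world point X has camera coordinates R X + t. Camera axes: x right, y down, z forward; pixel columns grow to the right and rows downward; lengths in mm; the calibration is good to about 2 mm. A picture is of the moment at which its call begins. There is no depth.
- job_done(): hands the job in; it is judged then, once.
Trained networks look in a picture, given as the dict that the camera call returned (one of the last four; its "shot" number tells which), for a name from the list of things; names that differ only in an ending like _2 or _b are one class to them, and where a whole thing is asked for, a point or a joint stands for the part that bears it (a point fixed in the world has none). Each returns a list of dicts, best first, with "confidence" (0 to 1); they miss things now and then, are a little off and sometimes report something else, mostly with a low value. They report only what shows in the picture. A call takes as long as a camera call.
- look_for(query, picture): "centre" ([x, y, z] in mm, in world coordinates, good to about 4 mm: the middle of the surface that is visible of it).
- cut_out(query, picture): "pixels" (400x640 bool, what is visible of it).
The state is a dict: "clock": time; "joint_positions": joint angles; "qvel": joint speeds; "joint_efforts": joint torques, N m; "tcp_pos": TCP position; "ee_rot": TCP orientation; "force": force on the tool from outside, world axes, zero at the start; "ft_torque": the same for the moment, N m; "grip_width": opening from 0.0 (shut) to 1.0 (fully open); "finger_force": force on a finger pad.
Only numpy, scipy, OpenCV 4.12 (cv2) and the standard library are available. Lean on these libraries where they do the work, as an engineer would, in place of code of your own. Each camera call takes 0.05 s, during which the arm holds its last target. There are 200 camera calls.

## Working session

There is one attempt and no reset: what is moved stays moved. The work goes in short steps, Python scripts to look and compute and a tool call to move; the robot and the scene stay as the last step left them, time stands still between calls to the robot, and variables do not carry over. Pictures are saved under pics/ and viewed, at most 10 in all, crops included, and the job is handed in when it is done.

Besides the shell and the picture viewer there is one more tool, called after "Emit:" in YAML: its name, and indented under it one key for each argument. arm_command: Moves the arm, as the interface text tells. Its arguments: {"type":"object","properties":{"motion":{"type":"array","items":{"type":"array"}},"force":{"type":"number"}},"required":["motion"]}

```bash
mkdir -p pics; cat > h.py <<'E'
from bench import *
import numpy as np, cv2
def save(p,n,crop=None,s=1):
    im=p["color"][:,:,::-1]
    if crop: a,b,c,d=crop; im=im[b:d,a:c]
    cv2.imwrite("pics/"+n,cv2.resize(np.ascontiguousarray(im),None,fx=s,fy=s,interpolation=cv2.INTER_CUBIC))
def proj(p,X):
    c=p["R"]@np.array(X,float)+np.ravel(p["t"]); u=p["mtx"]@c; return u[:2]/u[2]
def back(p,uv,z):
    R=np.array(p["R"]);t=np.ravel(p["t"]);d=R.T@np.linalg.solve(p["mtx"],[uv[0],uv[1],1]);o=-R.T@t
    return o+d*(z-o[2])/d[2]
E
python3 - <<'E'
from h import *
s=state();print({k:np.round(v,3).tolist() for k,v in s.items()})
for n in("scene","top"):
    p=snapshot(n);save(p,n+"0.png");print(n,"cam",-p["R"].T@np.ravel(p["t"]))
    for q in("jack","square_head","other_jack","multimeter","tape_1","phone","driver_4","battery_1","white_lead_2"):
        for r in look_for(q,p)[:3]: print(q,np.round(r["centre"]),round(r["confidence"],2),np.round(proj(p,r["centre"])))
E
```

```text
{'clock': 0.0, 'joint_positions': [1.198, 0.088, 1.372, -0.0, 1.684, -0.103], 'qvel': [-0.001, 0.001, 0.0, 0.0, 0.0, 0.0], 'joint_efforts': [-0.001, -35.185, -31.328, -0.0, 0.011, -0.0], 'tcp_pos': [146.4, 529.558, 202.797], 'ee_rot': [0.135, 0.991, -0.001, -0.0], 'force': [-1.388, 0.092, 1.089], 'ft_torque': [0.012, -0.014, 0.001], 'finger_force': 0.0, 'grip_width': 1.003}
scene cam [-820.29115464 -799.97853145  516.28247591]
jack [ 559. -227.   14.] 0.5 [355. 131.]
square_head [ 561. -224.  105.] 0.63 [355. 104.]
other_jack [527.   0.  28.] 0.84 [293. 121.]
multimeter [ 500. -378.   29.] 0.84 [392. 138.]
tape_1 [ 619. -462.   12.] 0.6 [427. 135.]
tape_1 [528.  -1.  26.] 0.28 [293. 121.]
driver_4 [ 627. -152.    2.] 0.53 [343. 125.]
battery_1 [528.  -6.  31.] 0.7 [294. 120.]
battery_1 [ 534. -480.   11.] 0.59 [426. 144.]
top cam [ 279.10693666  -62.84835689 1325.61472147]
jack [ 566. -207.   11.] 0.65 [360. 183.]
other_jack [542.  10.  12.] 0.88 [296. 189.]
multimeter [ 542. -357.   33.] 0.65 [405. 190.]
tape_1 [ 635. -455.   18.] 0.55 [433. 164.]
phone [580. 321.   5.] 0.75 [204. 176.]
driver_4 [ 643. -162.    8.] 0.6 [347. 161.]
battery_1 [ 540. -473.   18.] 0.49 [439. 192.]
```

View pics/scene0.png

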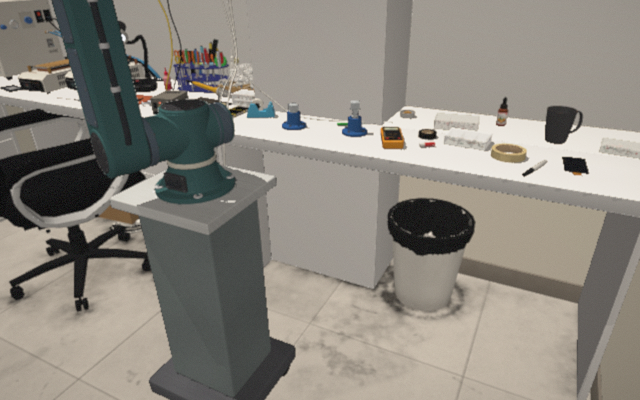

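View pics/top0.png

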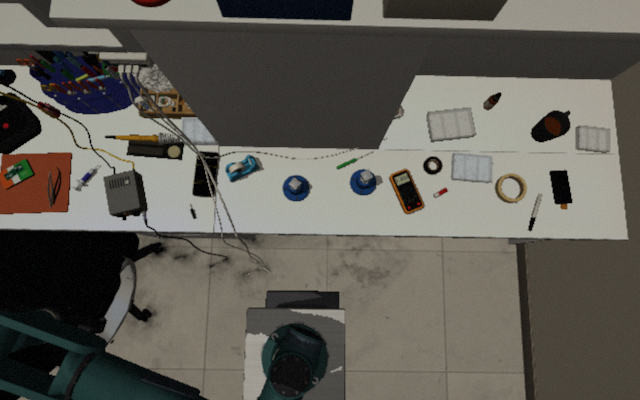

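```bash
python3 - <<'E'
from h import *
ims=[]
T=snapshot("top");S=snapshot("scene")
print(T["mtx"],S["mtx"])
for p,nm in((T,"top"),(S,"scene")):
    for q in("square_head","jack","other_jack"):
        for r in cut_out(q,p)[:2]:
            m=r["pixels"];v,u=np.nonzero(m);print(nm,q,round(r["confidence"],2),m.sum(),u.mean(),v.mean(),u.min(),u.max(),v.min(),v.max())
print(back(T,(270,148),0))
a=cv2.resize(T["color"][165:205,340:390,::-1],None,fx=8,fy=8,interpolation=cv2.INTER_CUBIC)
b=cv2.resize(S["color"][95:145,330:380,::-1],None,fx=6.4,fy=6.4,interpolation=cv2.INTER_CUBIC)
b=cv2.resize(b,(400,320)) if b.shape[0]!=320 else b
cv2.imwrite("pics/c1.png",np.hstack([a,b]))
E
```

```text
[[396.65877442   0.         323.91981993]
 [  0.         396.65877442 202.94349928]
 [  0.           0.           1.        ]] [[452.31808474   0.         320.17700928]
 [  0.         452.31808474 204.03394995]
 [  0.           0.           1.        ]]
top jack 0.34 114 365.42105263157896 175.50877192982455 360 371 170 181
top jack 0.22 230 431.62608695652176 164.54347826086956 423 441 156 173
top other_jack 0.86 542 295.38560885608854 187.1678966789668 282 308 175 200
scene square_head 0.59 84 354.98809523809524 105.82142857142857 351 359 101 111
scene jack 0.86 295 353.6813559322034 122.44067796610169 342 366 102 137
scene jack 0.64 174 427.55172413793105 134.10344827586206 419 436 128 139
scene other_jack 0.81 441 293.61678004535145 119.01587301587301 282 306 103 130
[686.39478871 103.29312125   0.        ]
```

View pics/c1.png

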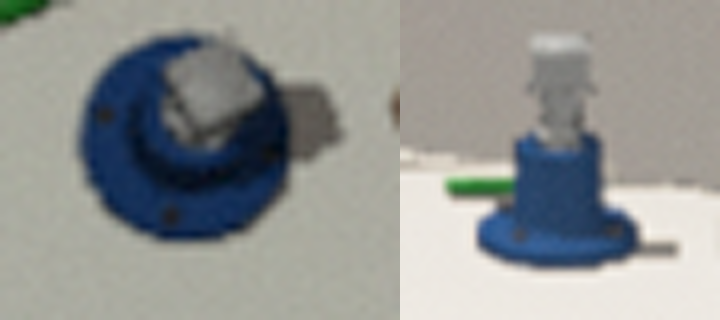

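```bash
python3 - <<'E'
from h import *
T=snapshot("top");S=snapshot("scene")
f=lambda u,v:(340+(u+.5)/8-.5,165+(v+.5)/8-.5)
print("foot",back(T,f(185,137),12)); print("head",back(T,f(213,83),112))
# foot mask fit by blue
g=T["color"].astype(float)
W=[]
# rectified top plane z=111 around head, 0.5mm/px
c=back(T,f(213,83),111)
n=160;ys,xs=np.mgrid[0:n,0:n]
X=c[0]+40-xs*0+ -ys*.5; Y=c[1]+40-xs*.5
P=np.stack([X,Y,np.full(X.shape,111.)],-1).reshape(-1,3)
def rect(p,z):
    P[:,2]=z
    q=(np.array(p["R"])@P.T).T+np.ravel(p["t"]);q=(np.array(p["mtx"])@q.T).T;q=q[:,:2]/q[:,2:]
    m=q.reshape(n,n,2).astype(np.float32)
    return cv2.remap(p["color"],m[...,0],m[...,1],cv2.INTER_CUBIC)
r=rect(T,111)
print("rect centre",c)
# best square (30mm side) : grayness & brightness
h=r.astype(float);br=h.mean(2)-1.2*(h.max(2)-h.min(2))
g=cv2.GaussianBlur(br,(0,0),2)
def rs(cx,cy,a,s):
    t=np.linspace(-.5,.5,21)*s;A,B=np.meshgrid(t,t)
    x=cx+A*np.cos(a)-B*np.sin(a);y=cy+A*np.sin(a)+B*np.cos(a)
    return cv2.remap(g.astype(np.float32),x.astype(np.float32),y.astype(np.float32),1)
def per(cx,cy,a,s):
    z=rs(cx,cy,a,s);return np.mean([z[0].mean(),z[-1].mean(),z[:,0].mean(),z[:,-1].mean()])
best=sorted([(per(cx,cy,a,54)-per(cx,cy,a,66),cx,cy,a) for cx in range(66,96,2) for cy in range(66,96,2) for a in np.arange(0,np.pi/2,.07)],reverse=True)[:6]
for s,cx,cy,a in best: print(round(s,1),"world",c[0]+40-cy*.5,c[1]+40-cx*.5,"yaw mod90 deg",np.degrees(a)%90)
b=best[0];o=cv2.resize(r[:,:,::-1],None,fx=3,fy=3);o2=o.copy()
bx=cv2.boxPoints(((b[1]*3,b[2]*3),(180,180),np.degrees(b[3]))).astype(int);cv2.drawContours(o2,[bx],0,(0,0,255),1)
cv2.imwrite("pics/r1.png",cv2.resize(np.hstack([o,o2]),(800,400)))
print("scene pixel of head",proj(S,[c[0],c[1],100]))
E
```

```text
foot [ 571.05635808 -216.30002335   12.        ]
head [ 570.75810971 -215.65421147  112.        ]
rect centre [ 570.99842582 -215.78012116  111.        ]
40.0 world 563.9984258234941 -212.78012115878758 yaw mod90 deg 24.064227395494576
39.9 world 564.9984258234941 -212.78012115878758 yaw mod90 deg 24.064227395494576
39.8 world 564.9984258234941 -212.78012115878758 yaw mod90 deg 20.053522829578814
39.6 world 563.9984258234941 -211.78012115878758 yaw mod90 deg 20.053522829578814
39.6 world 564.9984258234941 -211.78012115878758 yaw mod90 deg 16.04281826366305
39.5 world 564.9984258234941 -211.78012115878758 yaw mod90 deg 20.053522829578814
scene pixel of head [353.83049395 104.45757668]
```

View pics/r1.png

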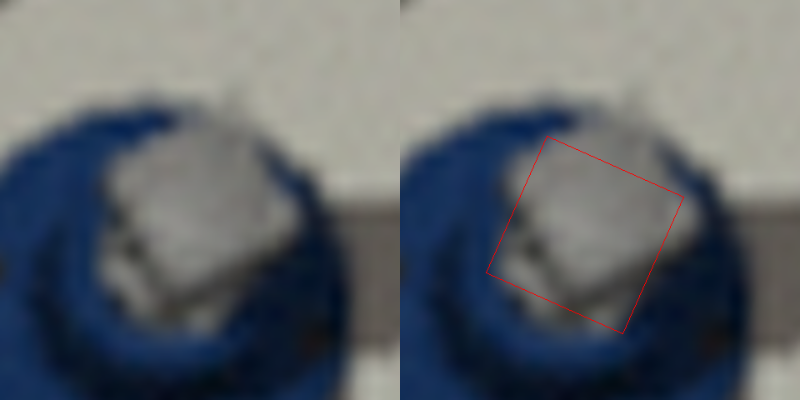

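```bash
cat >> h.py <<'E'
from scipy.spatial.transform import Rotation as Ro
def pose(x,y,z,psi): # tool down, closing line azimuth psi
    return np.array([x,y,z],float),Ro.from_matrix(np.array([[-np.sin(psi),np.cos(psi),0],[np.cos(psi),np.sin(psi),0],[0,0,-1]]).T@np.eye(3)) if 0 else Ro.from_matrix(np.column_stack([[-np.sin(psi),np.cos(psi),0],[np.cos(psi),np.sin(psi),0],[0,0,-1]]))
def rows(a,bs):
    p0,R0=pose(*a)
    for b in bs:
        p,R=pose(*b); print(np.round((R0.inv()*R).as_rotvec(),3).tolist(),np.round(R0.inv().apply(p-p0)/10,2).tolist())
E
python3 - <<'E'
from h import *
a=(146.6,530.1,204,1.301)
def seq(a,b,n): return [tuple(np.array(a)+(np.array(b)-a)*i/n) for i in range(1,n+1)]
for b in((220,250,290,.50),(330,-20,300,-.35),(540,-200,240,-.978)):
    print(b); rows(a,seq(a,b,5)); a=b
E
```

```text
(220, 250, 290, 0.5)
[0.0, 0.0, 0.16] [-2.91, -5.01, -1.72]
[0.0, 0.0, 0.32] [-5.82, -10.02, -3.44]
[0.0, 0.0, 0.481] [-8.72, -15.02, -5.16]
[0.0, 0.0, 0.641] [-11.63, -20.03, -6.88]
[0.0, 0.0, 0.801] [-14.54, -25.04, -8.6]
(330, -20, 300, -0.35)
[0.0, 0.0, 0.17] [-5.79, -0.66, -0.2]
[0.0, 0.0, 0.34] [-11.59, -1.32, -0.4]
[0.0, 0.0, 0.51] [-17.38, -1.97, -0.6]
[0.0, 0.0, 0.68] [-23.17, -2.63, -0.8]
[0.0, 0.0, 0.85] [-28.97, -3.29, -1.0]
(540, -200, 240, -0.978)
[0.0, 0.0, 0.126] [-1.94, 5.18, 1.2]
[0.0, 0.0, 0.251] [-3.88, 10.36, 2.4]
[0.0, 0.0, 0.377] [-5.82, 15.54, 3.6]
[0.0, 0.0, 0.502] [-7.77, 20.72, 4.8]
[0.0, 0.0, 0.628] [-9.71, 25.9, 6.0]
```

The manual's scale: shifts go in shares of 60 cm and turns go in shares of 4 rad. Converting my numbers, -25 cm / 60 = -0.4167, -8.6 cm / 60 = -0.1433, 0.32 rad / 4 = 0.08.

Emit:
arm_command:
  motion:
    - [[0,0,0.04],[-0.0483,-0.0833,-0.0283],8.5]
    - [[0,0,0.08],[-0.0967,-0.1667,-0.0567],8.5]
    - [[0,0,0.12],[-0.145,-0.25,-0.0867],8.5]
    - [[0,0,0.16],[-0.1933,-0.3333,-0.115],8.5]
    - [[0,0,0.2],[-0.2417,-0.4167,-0.1433],8.5]
  force: 20

```text
clock: 2.12
tcp_pos: [219.7, 248.8, 290.8]
ee_rot: [0.512, 0.859, 0.001, 0.0]
force: [0.7, -0.6, 0.9]
grip_width: 0.992
finger_force: 0.0
```

Converted, -29 cm / 60 = -0.4833, -23.2 cm / 60 = -0.3867, 0.85 rad / 4 = 0.2125.

Emit:
arm_command:
  motion:
    - [[0,0,0.0425],[-0.0967,-0.0117,-0.0033],8.5]
    - [[0,0,0.085],[-0.1933,-0.0217,-0.0067],8.5]
    - [[0,0,0.1275],[-0.29,-0.0333,-0.01],8.5]
    - [[0,0,0.17],[-0.3867,-0.0433,-0.0133],8.5]
    - [[0,0,0.2125],[-0.4833,-0.055,-0.0167],8.5]

```text
clock: 2.75
tcp_pos: [330.4, -21.6, 300.5]
ee_rot: [0.821, 0.571, 0.001, 0.001]
force: [1.9, 0.8, 0.2]
grip_width: 0.994
finger_force: 0.0
```

Converted, 25.9 cm / 60 = 0.4317, -1.9 cm / 60 = -0.0317, 0.63 rad / 4 = 0.1575.

Emit:
arm_command:
  motion:
    - [[0,0,0.0325],[-0.0317,0.0867,0.02],8.5]
    - [[0,0,0.0625],[-0.065,0.1733,0.04],8.5]
    - [[0,0,0.095],[-0.0967,0.2583,0.06],8.5]
    - [[0,0,0.125],[-0.13,0.345,0.08],8.5]
    - [[0,0,0.1575],[-0.1617,0.4317,0.1],8.5]

```text
clock: 3.38
tcp_pos: [541.5, -200.8, 239.6]
ee_rot: [0.957, 0.289, 0.0, 0.0]
force: [0.7, -0.1, -0.0]
grip_width: 0.996
finger_force: 0.0
```

```bash
python3 - <<'E'
from h import *
a=(541,-200.3,240,-.980);rows(a,[(571.5,-216.4,190,-.978),(571.5,-216.4,135,-.978),(571.5,-216.4,85,-.978)])
print(state()["joint_positions"])
E
```

```text
[0.0, 0.0, -0.002] [1.64, 3.04, 5.0]
[0.0, 0.0, -0.002] [1.64, 3.04, 10.5]
[0.0, 0.0, -0.002] [1.64, 3.04, 15.5]
[-4.53376535e-01  1.44944584e-01  1.23721744e+00  2.59043356e-04
  1.75911442e+00  5.30296453e-01]
```

Converted, 15.5 cm / 60 = 0.2583, 13 cm / 60 = 0.2167.

Emit:
arm_command:
  motion:
    - [[0,0,0],[0.0267,0.05,0.0833],8.5]
    - [[0,0,0],[0.0267,0.05,0.1667],8.5]
    - [[0,0,0],[0.0267,0.05,0.2167],8.5]
    - [[0,0,0],[0.0267,0.05,0.2583],8.5]
    - [[0,0,0],[0.0267,0.05,0.2583],6]
  force: 20

```text
clock: 4.0
tcp_pos: [568.5, -214.6, 82.0]
ee_rot: [0.957, 0.292, -0.002, -0.002]
force: [-0.1, -0.3, -0.7]
grip_width: 0.81
finger_force: 0.0
```

```bash
python3 - <<'E'
from h import *
s=state();print({k:np.round(v,3).tolist() for k,v in s.items() if k in("tcp_pos","force","joint_positions","grip_width")})
S=snapshot("scene");T=snapshot("top")
a=cv2.resize(T["color"][150:200,340:390,::-1],(400,400),interpolation=cv2.INTER_CUBIC)
b=cv2.resize(S["color"][85:135,330:380,::-1],(400,400),interpolation=cv2.INTER_CUBIC)
cv2.imwrite("pics/c2.png",np.hstack([a,b]))
E
```

```text
{'joint_positions': [-0.454, 0.271, 1.402, 0.0, 1.475, 0.525], 'tcp_pos': [568.511, -214.569, 82.021], 'force': [-0.128, -0.275, -0.651], 'grip_width': 0.81}
```

View pics/c2.png

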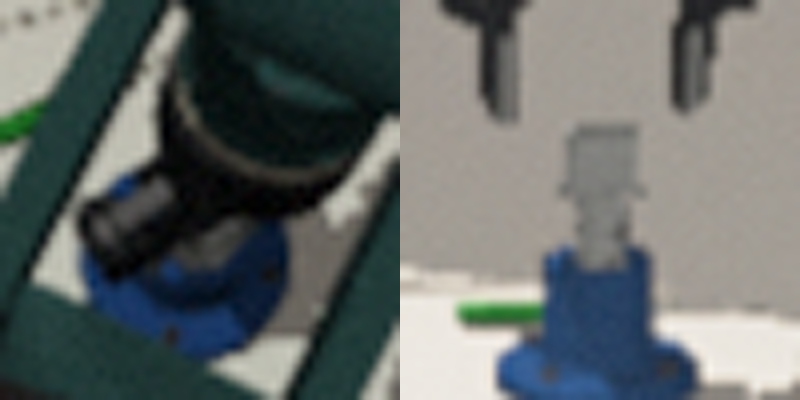

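```bash
python3 - <<'E'
from h import *
S=snapshot("scene")
for z in(0,57,82,89,95,113): print(z,proj(S,(569,-215,z)))
u=np.array([np.cos(-.98),np.sin(-.98),0])
for s in(-38,38):print(proj(S,np.array([569,-215,95])+s*u))
print(state()["tcp_pos"],state()["clock"])
b=cv2.resize(S["color"][75:145,310:400,::-1],(720,560),interpolation=cv2.INTER_CUBIC)
cv2.imwrite("pics/c3.png",b)
E
```

```text
0 [352.89516954 133.01335737]
57 [353.17011039 117.01760868]
82 [353.29370936 109.82676015]
89 [353.328655  107.7936623]
95 [353.35872744 106.0440815 ]
113 [353.44961034 100.75661691]
[342.23523145 106.61513776]
[364.42677561 105.47587181]
[ 571.2092408  -215.79593711   86.72200159] 4.15
```

View pics/c3.png

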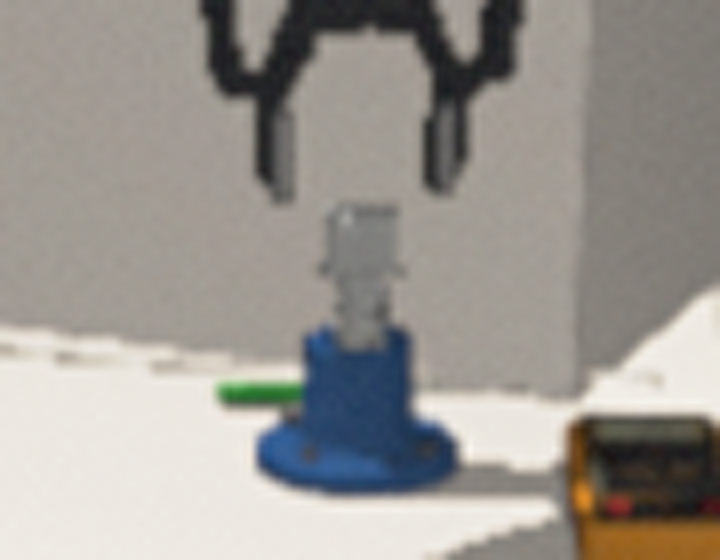

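```bash
python3 - <<'E'
from h import *
T=snapshot("top")
u=np.array([np.cos(-.98),np.sin(-.98),0])
for z in(95,115):
  for s in(-35,35):print(z,proj(T,np.array([571,-216,z])+s*u),back(T,(356,177.5),z))
print(state()["tcp_pos"],proj(T,(571,-216,113)), proj(T,(571,-216,160)))
b=cv2.resize(T["color"][150:200,335:395,::-1],(720,600),interpolation=cv2.INTER_CUBIC)
cv2.imwrite("pics/c4.png",b)
E
```

```text
95 [356.50963669 181.90683262] [ 565.81656342 -185.27591342   95.        ]
95 [374.69303588 170.33140365] [ 565.81656342 -185.27591342   95.        ]
115 [357.15631068 180.53531397] [ 561.15694702 -183.28621584  115.        ]
115 [375.62336757 168.78495661] [ 561.15694702 -183.28621584  115.        ]
[ 571.41374386 -215.90965373   87.11389203] [366.33701805 174.79083456] [368.28799655 171.18343078]
```

View pics/c4.png

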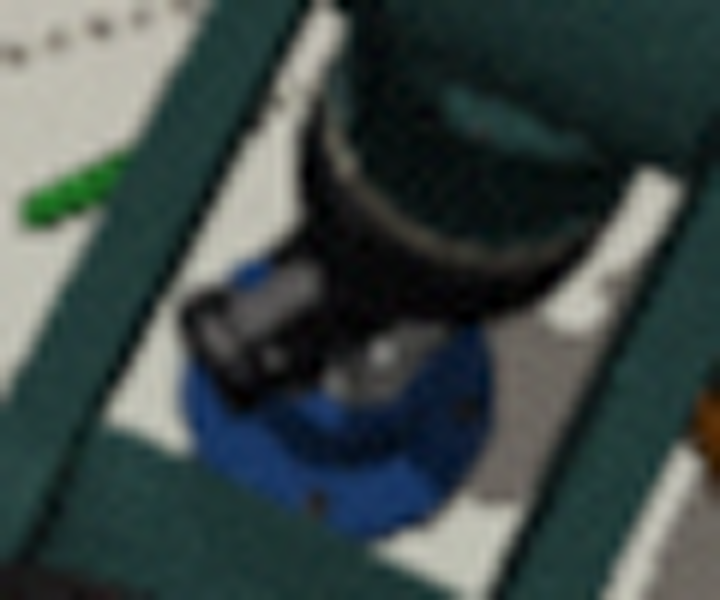

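Converted, 1.8 cm / 60 = 0.03, 1 cm / 60 = 0.0167.

Emit:
arm_command:
  motion:
    - [[0,0,0],[0,0,0.0167],6]
    - [[0,0,0],[0,0,0.03],5.5]
    - [[0,0,0],[0,0,0.03],4.6]
    - [[0,0,0],[0,0,0.03],4.6]
    - [[0,0,0],[0,0,0.03],4.6]

```text
clock: 4.82
tcp_pos: [570.5, -215.5, 67.3]
ee_rot: [0.957, 0.292, 0.0, 0.0]
force: [0.6, -0.5, 0.1]
grip_width: 0.541
finger_force: 0.0
```

```bash
python3 - <<'E'
from h import *
S=snapshot("scene");T=snapshot("top")
print(state()["tcp_pos"],state()["grip_width"],state()["force"])
a=cv2.resize(T["color"][150:200,340:390,::-1],(400,400),interpolation=cv2.INTER_CUBIC)
b=cv2.resize(S["color"][85:135,330:380,::-1],(400,400),interpolation=cv2.INTER_CUBIC)
cv2.imwrite("pics/c5.png",np.hstack([a,b]))
E
```

```text
[ 570.47902981 -215.4997509    67.31918746] 0.541647535154586 [-0.21356757 -0.11831268  0.46343699]
```

View pics/c5.png

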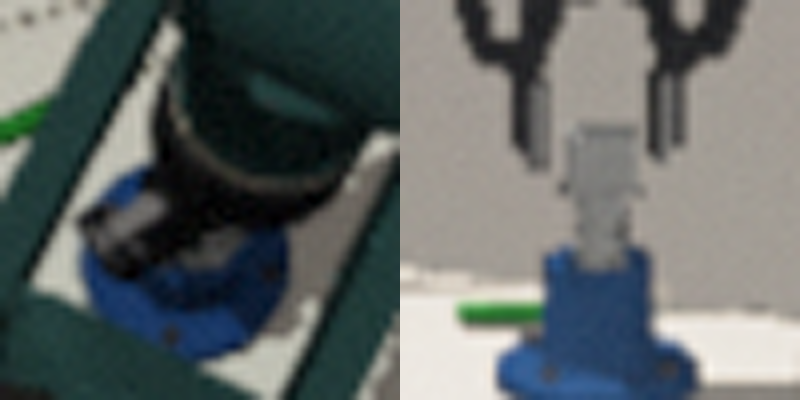

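Emit:
arm_command:
  motion:
    - [[0,0,0],[0,0,0],3.6]
    - [[0,0,0],[0,0,0],3.4]
    - [[0,0,0],[0,0,0],3.2]
    - [[0,0,0],[0,0,0],2.8]
    - [[0,0,0],[0,0,0],2.8]
  force: 20

```text
clock: 5.55
tcp_pos: [571.8, -216.8, 67.9]
ee_rot: [0.957, 0.291, 0.001, 0.002]
force: [3.4, -3.7, -0.9]
grip_width: 0.36
finger_force: 19.1
```

```bash
python3 - <<'E'
from h import *
S=snapshot("scene");T=snapshot("top")
s=state();print({k:np.round(v,3).tolist() for k,v in s.items()})
np.save("S1.npy",S["color"])
a=cv2.resize(T["color"][150:200,340:390,::-1],(400,400),interpolation=cv2.INTER_CUBIC)
b=cv2.resize(S["color"][85:135,330:380,::-1],(400,400),interpolation=cv2.INTER_CUBIC)
cv2.imwrite("pics/c6.png",np.hstack([a,b]))
E
```

```text
{'clock': 5.65, 'joint_positions': [-0.455, 0.281, 1.418, -0.001, 1.437, 0.525], 'qvel': [-0.001, -0.0, 0.0, -0.001, -0.001, -0.001], 'joint_efforts': [1.266, -41.837, -27.476, 0.484, 1.552, -0.026], 'tcp_pos': [571.811, -216.747, 67.867], 'ee_rot': [0.957, 0.291, 0.001, 0.002], 'force': [3.512, -3.267, 0.017], 'ft_torque': [-0.535, -0.615, -0.021], 'finger_force': 19.124, 'grip_width': 0.362}
```

View pics/c6.png

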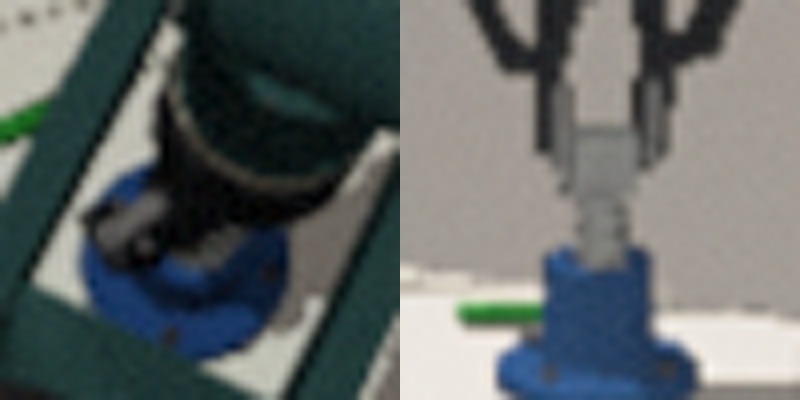

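Converted, 0.6 cm / 60 = 0.01, 0.18 cm / 60 = 0.003, 0.5 rad / 4 = 0.125.

Emit:
arm_command:
  motion:
    - [[0,0,0],[0,0.003,0],5]
    - [[0,0,0],[0,0.003,0],6.5]
    - [[0,0,0.0425],[0,0.003,0.01],6.5]
    - [[0,0,0.085],[0,0.003,0.01],6.5]
    - [[0,0,0.125],[0,0.003,0.01],6.5]

```text
clock: 6.28
tcp_pos: [570.7, -216.3, 60.4]
ee_rot: [0.999, 0.043, -0.001, -0.001]
force: [0.4, 0.5, -0.1]
grip_width: 0.758
finger_force: 0.0
```

Converted, 0.9 rad / 4 = 0.225.

Emit:
arm_command:
  motion:
    - [[0,0,0.045],[0,0,0],6.5]
    - [[0,0,0.09],[0,0,0],6.5]
    - [[0,0,0.135],[0,0,0],6.5]
    - [[0,0,0.18],[0,0,0],6.5]
    - [[0,0,0.225],[0,0,0],6.5]

```text
clock: 6.9
tcp_pos: [570.8, -216.3, 60.6]
ee_rot: [0.918, -0.396, -0.001, -0.0]
force: [-0.3, -0.9, 0.3]
grip_width: 0.756
finger_force: 0.0
```

Converted, 0.17 rad / 4 = 0.0425.

Emit:
arm_command:
  motion:
    - [[0,0,0.0425],[0,0,0],5]
    - [[0,0,0.0425],[0,0,0],4]
    - [[0,0,0.0425],[0,0,0],3.4]
    - [[0,0,0.0425],[0,0,0],2.8]
    - [[0,0,0.0425],[0,0,0],2.8]

```text
clock: 7.52
tcp_pos: [571.7, -216.1, 61.1]
ee_rot: [0.883, -0.469, 0.0, -0.001]
force: [1.6, 2.2, 0.7]
grip_width: 0.361
finger_force: 20.2
```

```bash
python3 - <<'E'
from h import *
s=state();print({k:np.round(v,3).tolist() for k,v in s.items()})
E
```

```text
{'clock': 7.525, 'joint_positions': [-0.455, 0.288, 1.423, 0.001, 1.43, 2.093], 'qvel': [0.0, 0.001, -0.002, -0.002, -0.001, 0.006], 'joint_efforts': [-1.876, -41.78, -29.357, -0.95, 0.009, -0.017], 'tcp_pos': [571.663, -216.128, 61.106], 'ee_rot': [0.883, -0.469, 0.0, -0.001], 'force': [1.614, 2.194, 0.725], 'ft_torque': [0.455, -0.219, -0.017], 'finger_force': 20.239, 'grip_width': 0.361}
```

Converted, -0.1 cm / 60 = -0.0017, -0.36 rad / 4 = -0.09.

Emit:
arm_command:
  motion:
    - [[0,0,0],[0,-0.0017,0],3.4]
    - [[0,0,0],[0,-0.0017,0],3.4]
    - [[0,0,-0.03],[0,-0.0017,0],3.4]
    - [[0,0,-0.06],[0,-0.0017,0],3.4]
    - [[0,0,-0.09],[0,-0.0017,0],3.4]

```text
clock: 8.15
tcp_pos: [572.0, -216.7, 61.1]
ee_rot: [0.953, -0.303, 0.0, 0.0]
force: [-0.1, 0.1, 0.1]
grip_width: 0.398
finger_force: 2.7
```

```bash
cat > m.py <<'E'
from h import *
import os
I=0
for k in range(3):
    S=snapshot("scene"); I=I+S["color"].astype(float)/3
s=state();print({k:np.round(v,3).tolist() for k,v in s.items() if k in("clock","tcp_pos","force","ft_torque","grip_width","finger_force")},round(s["joint_positions"][5],3))
g=I.mean(2);bg=np.median(np.r_[g[95:116,335:340],g[95:116,370:375]])
d=bg-g
for v in range(98,119): print(v,*[int(round(x)) for x in d[v,344:366]])
for r in cut_out("square_head",S)[:1]:
    v,u=np.nonzero(r["pixels"]);print("cut",r["confidence"],len(v),u.mean(),v.mean(),v.min(),v.max())
n=len([f for f in os.listdir('.') if f.startswith('P')]);np.save(f"P{n}.npy",I)
if n: print("diffs vs previous",np.abs(I-np.load(f"P{n-1}.npy")).mean(2)[100:118,346:364].mean())
E
python3 m.py
```

```text
{'clock': 8.3, 'tcp_pos': [572.035, -216.664, 61.074], 'force': [0.828, 0.167, -0.149], 'ft_torque': [-0.002, 0.034, 0.032], 'finger_force': 0.0, 'grip_width': 0.401} 1.737
98 1 -2 0 0 13 64 120 125 125 121 116 81 59 93 118 124 117 75 23 0 -1 0
99 0 0 0 -1 14 64 107 106 96 90 87 60 39 78 116 121 113 51 0 -2 -1 1
100 0 1 0 0 14 53 53 30 8 6 21 44 46 82 119 123 110 50 -1 -1 -2 0
101 2 0 0 -1 13 41 16 -21 -42 -45 -24 26 46 85 116 120 109 51 0 -2 0 0
102 0 0 -2 0 14 38 17 -10 -30 -40 -18 28 48 87 119 120 111 51 -1 -1 0 1
103 0 -1 0 1 10 32 29 21 6 -6 15 41 47 84 116 121 110 51 -1 -2 -1 1
104 0 0 0 0 9 27 28 27 25 26 35 47 49 81 113 122 111 50 -1 -1 -1 -1
105 -1 0 -1 0 14 41 31 27 28 31 37 45 47 83 114 122 112 51 0 -2 -1 -1
106 -1 0 0 0 10 28 26 28 27 30 38 49 45 85 116 119 107 52 -1 -2 0 1
107 0 1 0 0 0 9 28 28 26 30 37 46 45 76 93 90 80 41 0 -1 0 -1
108 0 0 -1 0 -2 9 24 15 20 26 40 49 42 51 55 59 51 16 -1 0 -1 0
109 0 0 0 -1 1 3 7 9 31 34 40 46 37 29 19 21 21 1 -2 -1 0 0
110 0 -1 0 -1 -1 -1 0 15 48 40 33 32 33 28 13 0 -2 -1 -2 0 -1 0
111 1 0 0 1 -1 -1 -1 8 28 37 30 28 37 44 24 0 -1 0 -1 0 -1 1
112 0 0 0 0 0 -1 -1 2 21 41 33 27 29 45 32 2 -1 -2 -2 0 0 -1
113 1 -1 1 0 0 -1 0 11 36 39 31 28 35 56 44 -1 -3 -1 -1 1 0 -1
114 0 1 1 -1 -1 -1 0 7 29 37 32 30 42 56 35 1 -1 -2 -1 -1 -1 0
115 -1 -1 0 -1 0 7 22 4 -3 28 30 27 29 42 42 30 20 1 -3 -1 -1 -1
116 -1 0 -1 9 26 34 61 33 9 26 32 30 32 48 75 85 62 21 -2 0 1 1
117 0 0 1 22 67 59 73 72 54 40 33 38 46 54 80 100 90 44 -1 -1 0 -2
118 2 0 1 20 76 70 69 69 61 44 40 43 54 63 83 97 93 45 0 -3 0 0
cut 0.54 28 351.82142857142856 105.32142857142857 102 109
```

```bash
sed -i 's/range(98,119)/range(107,116)/; s/snapshot("scene"); I/snapshot("scene"); I/' m.py; sed -i '/cut/d;/np.nonzero/d' m.py; tail -8 m.py
```

```text
for k in range(3):
    S=snapshot("scene"); I=I+S["color"].astype(float)/3
s=state();print({k:np.round(v,3).tolist() for k,v in s.items() if k in("clock","tcp_pos","force","ft_torque","grip_width","finger_force")},round(s["joint_positions"][5],3))
g=I.mean(2);bg=np.median(np.r_[g[95:116,335:340],g[95:116,370:375]])
d=bg-g
for v in range(107,116): print(v,*[int(round(x)) for x in d[v,344:366]])
n=len([f for f in os.listdir('.') if f.startswith('P')]);np.save(f"P{n}.npy",I)
if n: print("diffs vs previous",np.abs(I-np.load(f"P{n-1}.npy")).mean(2)[100:118,346:364].mean())
```

Converted, -0.3 rad / 4 = -0.075.

Emit:
arm_command:
  motion:
    - [[0,0,-0.025],[0,0,0],3.4]
    - [[0,0,-0.05],[0,0,0],3.4]
    - [[0,0,-0.075],[0,0,0],3.4]

```text
clock: 8.72
tcp_pos: [571.8, -216.5, 61.0]
ee_rot: [0.987, -0.158, -0.0, 0.0]
force: [-0.7, 0.2, 0.1]
grip_width: 0.402
finger_force: 2.2
```

```bash
python3 m.py
```

```text
{'clock': 8.875, 'tcp_pos': [571.963, -216.608, 61.021], 'force': [-1.075, -0.71, 1.134], 'ft_torque': [-0.057, 0.086, 0.03], 'finger_force': 0.362, 'grip_width': 0.395} 1.437
107 0 -1 -1 0 9 25 23 24 18 22 27 36 48 56 47 77 84 75 44 1 -2 -1
108 0 -1 0 -1 0 7 16 12 8 10 25 37 49 56 45 59 53 27 20 -2 -1 0
109 1 1 -1 -1 -1 3 7 9 22 20 32 37 43 50 42 27 22 0 -1 -2 0 -1
110 0 -1 1 -1 0 0 0 16 49 42 36 32 34 35 20 0 0 -1 -1 0 -2 -1
111 1 -1 1 0 -1 -1 -1 7 28 39 30 29 35 36 11 -1 0 -1 0 -1 1 0
112 1 0 0 -1 1 0 -1 0 16 41 34 29 32 44 30 0 -1 0 -1 -1 0 -1
113 1 0 1 -1 -1 -1 -1 7 28 39 33 30 34 55 44 0 -2 -2 0 0 1 -2
114 0 1 0 0 0 -1 1 9 28 37 32 30 40 49 26 0 -1 -1 -1 -1 -2 0
115 0 -2 0 -1 1 7 21 4 -4 26 31 28 28 36 30 29 19 1 -1 0 1 -1
diffs vs previous 14.032235939643346
```

Converted, -0.3 rad / 4 = -0.075.

Emit:
arm_command:
  motion:
    - [[0,0,-0.025],[0,0,0],3.4]
    - [[0,0,-0.05],[0,0,0],3.4]
    - [[0,0,-0.075],[0,0,0],3.4]

```text
clock: 9.25
tcp_pos: [571.9, -216.6, 61.3]
ee_rot: [1.0, -0.009, -0.0, 0.0]
force: [-1.5, -1.1, 2.2]
grip_width: 0.4
finger_force: 2.6
```

```bash
python3 m.py
```

```text
{'clock': 9.4, 'tcp_pos': [572.215, -216.623, 61.099], 'force': [0.886, -0.797, 0.451], 'ft_torque': [-0.14, 0.108, 0.017], 'finger_force': 0.443, 'grip_width': 0.402} 1.138
107 0 0 -1 7 24 31 32 27 20 21 24 24 31 49 62 57 56 76 46 0 0 -2
108 0 0 0 0 0 9 26 25 12 14 20 23 32 50 56 48 25 30 21 -1 0 -1
109 0 1 0 0 -1 0 8 22 29 28 26 28 34 44 41 20 1 0 0 -1 -1 1
110 0 0 0 1 -1 0 0 17 48 44 35 32 33 34 18 1 -2 -2 -1 -1 0 -1
111 -1 -1 0 0 0 -1 1 7 29 39 30 30 35 35 11 -1 -1 0 -1 0 0 -2
112 1 1 0 0 1 -1 -1 6 29 43 33 28 30 44 31 1 -1 0 0 0 1 -1
113 0 1 1 0 0 -1 -1 14 46 42 32 29 30 55 45 2 -1 -1 -1 -1 -1 0
114 1 1 0 -1 -1 0 0 9 32 36 31 31 41 50 29 1 0 -2 -1 -1 0 -1
115 0 0 0 0 1 8 20 5 -2 29 30 27 30 37 36 29 21 1 -2 1 -1 0
diffs vs previous 9.556927297668038
```

Screw is turning with the fingers; no drop yet.

Converted, -0.3 rad / 4 = -0.075.

Emit:
arm_command:
  motion:
    - [[0,0,-0.025],[0,0,0],3.4]
    - [[0,0,-0.05],[0,0,0],3.4]
    - [[0,0,-0.075],[0,0,0],3.4]

```text
clock: 9.78
tcp_pos: [572.1, -216.5, 61.3]
ee_rot: [0.99, 0.14, 0.0, 0.0]
force: [-1.6, 0.1, 1.6]
grip_width: 0.395
finger_force: 2.7
```

```bash
python3 m.py
```

```text
{'clock': 9.925, 'tcp_pos': [572.361, -216.535, 61.104], 'force': [0.675, -0.203, 0.708], 'ft_torque': [-0.143, 0.008, 0.007], 'finger_force': 0.442, 'grip_width': 0.398} 0.838
107 0 -3 1 7 32 59 34 34 30 27 27 28 31 35 49 67 59 36 20 1 -1 0
108 -1 0 -1 1 12 31 29 41 28 18 20 31 36 41 58 55 28 12 1 -2 -2 -1
109 1 1 0 0 -2 2 10 36 46 26 26 37 38 44 50 22 0 -1 0 0 -1 0
110 -1 -1 1 0 0 -2 0 19 53 40 34 31 35 35 20 -1 -2 -2 0 -1 0 -1
111 2 0 0 0 1 1 -2 7 29 37 31 30 37 37 11 -1 -1 0 1 -1 -1 -1
112 2 0 0 0 0 -1 0 7 27 42 33 28 31 43 31 1 0 -2 0 -1 -1 0
113 -1 -1 -1 -1 0 -1 1 15 44 39 31 31 33 55 45 2 -2 0 -1 -1 -1 0
114 1 0 0 1 0 -1 1 9 35 36 29 32 42 53 32 2 1 -1 0 0 0 -2
115 -1 0 0 0 -1 8 22 20 27 38 31 29 30 38 37 30 18 2 -1 -1 -1 -1
diffs vs previous 7.896433470507544
```

Converted, -0.3 rad / 4 = -0.075.

Emit:
arm_command:
  motion:
    - [[0,0,-0.025],[0,0,0],3.4]
    - [[0,0,-0.05],[0,0,0],3.4]
    - [[0,0,-0.075],[0,0,0],3.4]

```text
clock: 10.3
tcp_pos: [572.3, -216.4, 61.2]
ee_rot: [0.958, 0.287, 0.0, 0.0]
force: [-0.6, -0.1, 2.7]
grip_width: 0.4
finger_force: 3.1
```

```bash
python3 m.py
```

```text
{'clock': 10.45, 'tcp_pos': [572.409, -216.407, 61.031], 'force': [0.638, -1.336, 1.382], 'ft_torque': [-0.093, -0.077, 0.01], 'finger_force': 0.347, 'grip_width': 0.397} 0.538
107 -1 -1 0 12 35 49 49 21 25 26 26 24 27 25 21 30 62 29 10 0 -1 -1
108 0 -2 0 -2 7 24 33 37 37 30 28 27 28 27 31 30 21 2 0 -2 -1 -1
109 0 1 -2 0 -2 1 10 40 62 42 37 32 30 34 41 21 1 -2 -1 0 0 -1
110 0 2 0 -1 0 0 0 20 56 42 35 30 31 32 19 0 -1 0 -1 0 -1 -1
111 -2 -2 -1 0 0 -1 -1 6 30 40 30 28 34 34 12 0 -1 -1 -2 -1 1 -1
112 1 0 1 0 0 0 -2 6 30 46 36 29 32 43 32 0 -2 -1 -1 -1 -1 -1
113 -1 0 0 0 -1 0 -1 13 45 38 30 31 35 48 38 1 -2 -1 0 -1 -1 0
114 1 0 0 0 -1 0 0 10 30 35 30 32 42 49 25 1 1 -2 -1 -1 0 0
115 -1 0 0 0 0 8 19 20 27 38 31 29 32 40 40 29 20 0 -2 0 -2 -1
diffs vs previous 7.128943758573389
```

Converted, -0.3 rad / 4 = -0.075.

Emit:
arm_command:
  motion:
    - [[0,0,-0.025],[0,0,0],3.4]
    - [[0,0,-0.05],[0,0,0],3.4]
    - [[0,0,-0.075],[0,0,0],3.4]

```text
clock: 10.82
tcp_pos: [572.3, -216.3, 61.0]
ee_rot: [0.904, 0.427, 0.0, 0.0]
force: [-0.0, -0.1, -0.4]
grip_width: 0.397
finger_force: 0.0
```

```bash
python3 m.py
```

```text
{'clock': 10.975, 'tcp_pos': [572.054, -216.002, 60.526], 'force': [0.723, -0.131, 0.105], 'ft_torque': [0.024, -0.002, 0.014], 'finger_force': 0.0, 'grip_width': 0.399} 0.238
107 0 -1 -1 21 77 71 51 51 55 31 29 28 29 29 30 32 35 32 15 -2 -1 1
108 -1 0 0 10 34 49 61 59 52 33 33 29 30 31 36 39 18 2 -1 -1 0 0
109 -1 0 0 -1 5 19 37 43 40 41 41 37 37 34 37 31 8 -2 -1 -1 -1 0
110 1 0 1 -1 0 1 4 15 28 38 37 35 33 30 20 8 0 -2 -1 -1 -1 -1
111 -1 0 0 0 -1 -1 -1 5 26 39 35 33 31 32 14 -1 -1 -1 1 -1 0 -1
112 0 0 1 1 -1 1 -1 4 27 47 44 38 36 40 21 1 -1 -1 -2 -1 0 -1
113 0 -1 -2 -1 0 -1 0 7 32 44 37 34 34 35 20 0 -2 -1 0 0 0 0
114 0 1 0 -1 0 -1 1 5 26 40 34 28 33 36 12 1 0 -2 0 0 0 0
115 -1 1 0 0 2 7 22 24 36 45 36 33 34 40 34 30 20 1 -1 0 0 0
diffs vs previous 9.017146776406037
```

```bash
python3 m.py
```

```text
{'clock': 11.125, 'tcp_pos': [572.02, -216.107, 60.595], 'force': [-0.324, -0.731, 0.285], 'ft_torque': [-0.032, 0.04, 0.013], 'finger_force': 0.0, 'grip_width': 0.401} 0.237
107 0 0 0 21 76 72 50 56 53 29 31 32 31 32 31 32 32 29 13 0 0 -2
108 0 -1 -1 7 39 65 59 59 52 29 30 31 30 31 31 28 19 3 -1 -1 0 -1
109 1 1 0 -1 11 43 62 62 46 28 30 32 31 31 31 30 16 0 -1 0 0 -1
110 0 0 -1 -1 0 19 59 54 42 25 29 36 38 43 41 30 7 -2 -1 0 -2 1
111 -1 0 1 -1 -1 11 30 28 33 29 33 36 42 49 38 18 0 -1 0 0 -1 0
112 -1 -1 1 1 0 -1 2 13 38 37 31 27 29 39 34 2 -2 0 2 -1 0 0
113 0 -1 0 0 0 -1 -1 15 49 42 32 30 34 53 46 1 -3 -1 0 -1 -2 -2
114 0 1 1 -1 -1 0 0 9 32 37 32 35 44 65 46 1 -2 0 -1 -1 0 -1
115 1 0 -1 0 0 9 20 19 28 38 31 26 32 49 55 30 20 1 -1 -1 1 0
diffs vs previous 7.7705761316872435
```

Converted, 0.8 cm / 60 = 0.0133, 0.4 cm / 60 = 0.0067, 0.12 rad / 4 = 0.03.

Emit:
arm_command:
  motion:
    - [[0,0,0.015],[0,0,0.0067],3.4]
    - [[0,0,0.03],[0,0,0.0133],3.4]
    - [[0,0,0.03],[0,0,0.0133],3.2]
    - [[0,0,0.03],[0,0,0.0133],2.8]
    - [[0,0,0.03],[0,0,0.0133],2.8]
  force: 20

```text
clock: 11.75
tcp_pos: [572.1, -216.4, 52.9]
ee_rot: [0.928, 0.372, 0.0, 0.0]
force: [0.7, -0.6, -1.6]
grip_width: 0.357
finger_force: 21.7
```

```bash
python3 m.py
```

```text
{'clock': 11.9, 'tcp_pos': [572.15, -216.393, 52.904], 'force': [1.587, -0.304, -2.515], 'ft_torque': [-0.147, -0.152, 0.039], 'finger_force': 21.694, 'grip_width': 0.359} 0.355
107 0 -1 21 97 118 83 46 48 52 28 30 29 32 32 30 29 38 55 76 52 1 -3
108 0 -1 12 55 108 85 51 54 51 28 29 31 32 31 29 31 37 59 62 25 1 0
109 -1 -1 1 22 80 72 55 61 53 26 31 30 31 31 31 31 38 49 24 1 -1 -1
110 0 -1 -1 11 30 40 61 64 50 25 33 35 41 41 40 30 18 19 2 -2 0 -1
111 0 0 0 0 0 9 29 31 31 30 36 38 45 47 38 16 0 0 -1 -1 -1 -1
112 0 0 0 0 0 -1 1 7 29 39 34 30 29 44 34 1 -2 -1 -1 -1 -1 -1
113 0 1 1 1 0 -1 -1 15 51 42 34 31 35 56 46 0 -3 -2 0 0 -1 0
114 0 0 1 1 -1 0 0 10 34 40 33 35 44 62 44 1 0 -1 0 0 -1 -1
115 0 0 0 0 1 7 20 17 27 39 28 23 30 49 56 31 20 1 -1 -1 -2 -1
diffs vs previous 8.926268861454048
```

Converted, 0.13 cm / 60 = 0.0022, 0.1 cm / 60 = 0.0017, 0.16 rad / 4 = 0.04.

Emit:
arm_command:
  motion:
    - [[0,0,0.04],[0,0,0.0005],2.8]
    - [[0,0,0.08],[0,0,0.0008],2.8]
    - [[0,0,0.12],[0,0,0.0013],2.8]
    - [[0,0,0.16],[0,0,0.0017],2.8]
    - [[0,0,0.2],[0,0,0.0022],2.8]

```text
clock: 12.52
tcp_pos: [572.2, -216.6, 51.6]
ee_rot: [1.0, -0.022, 0.0, 0.0]
force: [0.4, -1.7, -2.3]
grip_width: 0.359
finger_force: 22.0
```

Converted, 0.13 cm / 60 = 0.0022, 0.1 cm / 60 = 0.0017, 0.8 rad / 4 = 0.2.

Emit:
arm_command:
  motion:
    - [[0,0,0.04],[0,0,0.0005],2.8]
    - [[0,0,0.08],[0,0,0.0008],2.8]
    - [[0,0,0.12],[0,0,0.0013],2.8]
    - [[0,0,0.16],[0,0,0.0017],2.8]
    - [[0,0,0.2],[0,0,0.0022],2.8]

```text
clock: 13.15
tcp_pos: [572.1, -216.9, 50.3]
ee_rot: [0.912, -0.409, 0.0, 0.0]
force: [1.1, -1.4, -2.9]
grip_width: 0.352
finger_force: 22.1
```

Converted, 0.06 cm / 60 = 0.001, 0.05 cm / 60 = 0.0008, 0.37 rad / 4 = 0.0925.

Emit:
arm_command:
  motion:
    - [[0,0,0.04],[0,0,0.0005],2.8]
    - [[0,0,0.08],[0,0,0.0008],2.8]
    - [[0,0,0.0925],[0,0,0.001],2.8]
    - [[0,0,0.0925],[0,0,0.001],2.8]

```text
clock: 13.65
tcp_pos: [572.1, -216.9, 49.7]
ee_rot: [0.823, -0.568, 0.0, 0.0]
force: [-0.1, -2.5, -1.9]
grip_width: 0.353
finger_force: 21.3
```

```bash
python3 m.py
```

```text
{'clock': 13.8, 'tcp_pos': [572.078, -216.858, 49.755], 'force': [0.511, -2.906, -2.905], 'ft_torque': [-0.501, -0.099, 0.028], 'finger_force': 21.34, 'grip_width': 0.357} 2.324
107 1 0 1 0 0 0 1 16 52 108 119 120 97 60 34 16 -1 -1 1 -2 -1 -1
108 0 -1 -1 1 -1 0 4 16 50 107 116 109 92 58 31 11 -1 -1 0 0 0 1
109 0 0 -1 -1 -1 -1 3 16 50 109 118 110 87 50 26 6 0 0 1 -2 -2 0
110 -1 0 0 0 0 3 11 21 51 107 115 109 85 47 22 7 0 -1 -1 -1 0 1
111 0 1 0 1 0 11 28 19 41 62 64 64 56 38 27 14 1 -1 0 0 -1 0
112 0 0 1 0 1 11 20 12 37 37 35 32 33 34 16 11 1 0 0 -1 0 -1
113 1 -1 0 1 -1 0 1 14 46 39 33 30 36 46 21 -1 -1 -1 -1 -1 -1 -1
114 0 0 1 -2 -1 -2 1 9 32 41 33 31 40 53 40 1 -2 -2 0 -1 0 -1
115 0 0 -1 0 1 7 20 8 11 36 26 19 29 48 54 30 20 0 -2 -1 -1 0
diffs vs previous 37.47976680384089
```

Converted, -0.212 rad / 4 = -0.053.

Emit:
arm_command:
  motion:
    - [[0,0,0],[0,0,0],5]
    - [[0,0,0],[0,0,0],6.5]
    - [[0,0,0],[0,0,0],6.5]
    - [[0,0,-0.0265],[0,0,0],6.5]
    - [[0,0,-0.053],[0,0,0],6.5]

```text
clock: 14.42
tcp_pos: [572.2, -216.1, 50.0]
ee_rot: [0.879, -0.476, 0.0, -0.0]
force: [0.1, 1.1, -0.1]
grip_width: 0.763
finger_force: 0.0
```

Converted, -0.9 rad / 4 = -0.225.

Emit:
arm_command:
  motion:
    - [[0,0,-0.045],[0,0,0],6.5]
    - [[0,0,-0.09],[0,0,0],6.5]
    - [[0,0,-0.135],[0,0,0],6.5]
    - [[0,0,-0.18],[0,0,0],6.5]
    - [[0,0,-0.225],[0,0,0],6.5]

```text
clock: 15.05
tcp_pos: [572.2, -216.1, 49.9]
ee_rot: [0.999, -0.045, 0.0, -0.0]
force: [0.1, 0.5, -0.6]
grip_width: 0.763
finger_force: 0.0
```

Converted, -0.9 rad / 4 = -0.225.

Emit:
arm_command:
  motion:
    - [[0,0,-0.045],[0,0,0],6.5]
    - [[0,0,-0.09],[0,0,0],6.5]
    - [[0,0,-0.135],[0,0,0],6.5]
    - [[0,0,-0.18],[0,0,0],6.5]
    - [[0,0,-0.225],[0,0,0],6.5]

```text
clock: 15.68
tcp_pos: [572.2, -216.1, 49.9]
ee_rot: [0.919, 0.394, 0.0, -0.0]
force: [0.5, -0.5, -0.2]
grip_width: 0.762
finger_force: 0.0
```

Converted, -0.9 rad / 4 = -0.225.

Emit:
arm_command:
  motion:
    - [[0,0,-0.045],[0,0,0],6.5]
    - [[0,0,-0.09],[0,0,0],6.5]
    - [[0,0,-0.135],[0,0,0],6.5]
    - [[0,0,-0.18],[0,0,0],6.5]
    - [[0,0,-0.225],[0,0,0],6.5]

```text
clock: 16.3
tcp_pos: [572.2, -216.1, 49.9]
ee_rot: [0.656, 0.755, 0.0, -0.0]
force: [0.4, -0.1, 0.7]
grip_width: 0.763
finger_force: 0.0
```

Converted, -0.9 rad / 4 = -0.225.

Emit:
arm_command:
  motion:
    - [[0,0,-0.045],[0,0,0],6.5]
    - [[0,0,-0.09],[0,0,0],6.5]
    - [[0,0,-0.135],[0,0,0],6.5]
    - [[0,0,-0.18],[0,0,0],6.5]
    - [[0,0,-0.225],[0,0,0],6.5]

```text
clock: 16.92
tcp_pos: [572.2, -216.0, 49.9]
ee_rot: [0.263, 0.965, 0.0, 0.0]
force: [-0.2, 0.2, 0.2]
grip_width: 0.76
finger_force: 0.0
```

Converted, -0.9 rad / 4 = -0.225.

Emit:
arm_command:
  motion:
    - [[0,0,-0.045],[0,0,0],6.5]
    - [[0,0,-0.09],[0,0,0],6.5]
    - [[0,0,-0.135],[0,0,0],6.5]
    - [[0,0,-0.18],[0,0,0],6.5]
    - [[0,0,-0.225],[0,0,0],6.5]

```text
clock: 17.55
tcp_pos: [572.2, -216.1, 49.9]
ee_rot: [-0.183, 0.983, 0.0, 0.0]
force: [0.7, -0.5, 0.1]
grip_width: 0.76
finger_force: 0.0
```

```bash
python3 m.py
```

```text
{'clock': 17.7, 'tcp_pos': [572.212, -216.115, 49.893], 'force': [-0.299, -0.271, 0.011], 'ft_torque': [0.047, 0.031, -0.047], 'finger_force': 0.0, 'grip_width': 0.763} -2.384
107 55 52 1 -2 -1 -1 2 14 26 27 27 29 28 30 28 16 1 -2 -1 -1 18 58
108 51 52 2 -1 -2 -2 4 15 28 28 30 29 31 29 25 10 0 -2 0 0 16 55
109 26 25 -1 -1 0 0 5 19 28 29 31 28 30 29 20 6 -1 -1 -2 0 20 64
110 0 1 -1 0 0 9 25 28 30 30 30 30 31 29 22 8 -1 -2 -1 0 13 37
111 -1 0 0 1 -1 21 50 28 36 36 40 39 37 34 26 14 1 0 -1 -1 0 1
112 1 0 -2 0 2 11 25 22 42 42 43 39 39 37 18 11 -1 -1 -1 0 -1 -2
113 0 0 -1 0 0 0 0 15 47 39 32 33 39 45 22 0 -1 -1 0 0 -2 -1
114 0 0 1 -1 -3 0 0 8 34 39 33 32 39 53 40 2 0 -2 -1 0 0 -1
115 2 0 0 0 0 9 23 18 22 36 27 21 29 45 53 30 21 1 -1 0 0 0
diffs vs previous 18.375514403292183
```

Emit:
arm_command:
  motion:
    - [[0,0,0],[0,0,0.0033],4.5]
    - [[0,0,0],[0,0,0.0033],3.5]
    - [[0,0,0],[0,0,0.0033],2.8]
    - [[0,0,0],[0,0,0.0033],2.8]
    - [[0,0,0],[0,0,0.0033],2.8]
  force: 20

```text
clock: 18.32
tcp_pos: [572.1, -216.5, 47.7]
ee_rot: [-0.18, 0.984, -0.0, -0.0]
force: [-0.0, -1.5, -0.7]
grip_width: 0.355
finger_force: 22.5
```

Converted, 0.13 cm / 60 = 0.0022, 0.1 cm / 60 = 0.0017, 0.8 rad / 4 = 0.2.

Emit:
arm_command:
  motion:
    - [[0,0,0.04],[0,0,0.0005],2.8]
    - [[0,0,0.08],[0,0,0.0008],2.8]
    - [[0,0,0.12],[0,0,0.0013],2.8]
    - [[0,0,0.16],[0,0,0.0017],2.8]
    - [[0,0,0.2],[0,0,0.0022],2.8]

```text
clock: 18.95
tcp_pos: [572.0, -216.6, 46.4]
ee_rot: [0.22, 0.976, -0.0, -0.0]
force: [-0.2, -2.6, -2.0]
grip_width: 0.352
finger_force: 23.4
```

Converted, 0.13 cm / 60 = 0.0022, 0.1 cm / 60 = 0.0017, 0.8 rad / 4 = 0.2.

Emit:
arm_command:
  motion:
    - [[0,0,0.04],[0,0,0.0005],2.8]
    - [[0,0,0.08],[0,0,0.0008],2.8]
    - [[0,0,0.12],[0,0,0.0013],2.8]
    - [[0,0,0.16],[0,0,0.0017],2.8]
    - [[0,0,0.2],[0,0,0.0022],2.8]

```text
clock: 19.58
tcp_pos: [571.9, -216.7, 45.1]
ee_rot: [0.582, 0.813, -0.0, 0.0]
force: [-0.5, -2.5, -0.7]
grip_width: 0.351
finger_force: 23.5
```

```bash
python3 m.py
```

```text
{'clock': 19.725, 'tcp_pos': [572.031, -216.768, 45.169], 'force': [-0.322, -2.57, -1.113], 'ft_torque': [-0.383, 0.032, -0.069], 'finger_force': 22.254, 'grip_width': 0.353} -0.79
107 0 -1 -1 0 0 -1 8 33 69 111 114 109 81 43 33 21 0 0 0 -1 1 0
108 1 0 -1 0 0 -1 8 34 68 111 114 105 80 46 42 25 1 -1 -1 0 -1 0
109 1 0 -1 -1 -1 0 9 34 69 109 110 115 78 43 43 26 0 -1 -1 -2 0 0
110 -1 0 2 -1 -1 0 8 35 68 108 112 115 75 41 45 29 0 -1 -1 0 -1 0
111 -1 0 0 1 -1 4 17 37 68 108 114 113 77 39 43 28 1 -2 -2 1 1 -1
112 1 0 0 -1 -1 5 21 45 57 76 80 83 66 39 42 28 1 -1 0 -1 -1 -1
113 0 1 1 -1 -1 1 10 34 46 46 46 48 48 46 47 19 -1 -2 -2 -1 0 0
114 0 -1 0 0 -1 -1 1 9 29 39 33 32 36 45 33 1 0 -1 1 0 0 0
115 1 1 0 -1 1 8 22 16 20 37 30 27 30 39 42 29 19 1 -1 -1 0 0
diffs vs previous 21.083676268861456
```

Descending as expected. Remaining 2.76 rad.

Converted, 0.13 cm / 60 = 0.0022, 0.1 cm / 60 = 0.0017, 0.8 rad / 4 = 0.2.

Emit:
arm_command:
  motion:
    - [[0,0,0.04],[0,0,0.0005],2.8]
    - [[0,0,0.08],[0,0,0.0008],2.8]
    - [[0,0,0.12],[0,0,0.0013],2.8]
    - [[0,0,0.16],[0,0,0.0017],2.8]
    - [[0,0,0.2],[0,0,0.0022],2.8]

```text
clock: 20.35
tcp_pos: [571.9, -216.7, 43.7]
ee_rot: [0.852, 0.523, -0.0, 0.0]
force: [-1.1, -2.8, -0.5]
grip_width: 0.354
finger_force: 23.6
```

Converted, 0.13 cm / 60 = 0.0022, 0.1 cm / 60 = 0.0017, 0.8 rad / 4 = 0.2.

Emit:
arm_command:
  motion:
    - [[0,0,0.04],[0,0,0.0005],2.8]
    - [[0,0,0.08],[0,0,0.0008],2.8]
    - [[0,0,0.12],[0,0,0.0013],2.8]
    - [[0,0,0.16],[0,0,0.0017],2.8]
    - [[0,0,0.2],[0,0,0.0022],2.8]

```text
clock: 20.98
tcp_pos: [571.8, -216.6, 42.5]
ee_rot: [0.989, 0.15, -0.0, 0.0]
force: [-1.0, -1.8, -0.8]
grip_width: 0.356
finger_force: 23.7
```

Converted, 0.13 cm / 60 = 0.0022, 0.1 cm / 60 = 0.0017, 0.8 rad / 4 = 0.2.

Emit:
arm_command:
  motion:
    - [[0,0,0.04],[0,0,0.0005],2.8]
    - [[0,0,0.08],[0,0,0.0008],2.8]
    - [[0,0,0.12],[0,0,0.0013],2.8]
    - [[0,0,0.16],[0,0,0.0017],2.8]
    - [[0,0,0.2],[0,0,0.0022],2.8]

```text
clock: 21.6
tcp_pos: [571.9, -216.6, 41.2]
ee_rot: [0.969, -0.247, -0.0, 0.0]
force: [-1.3, -2.3, 1.0]
grip_width: 0.352
finger_force: 23.8
```

Converted, 0.06 cm / 60 = 0.001, 0.05 cm / 60 = 0.0008, 0.36 rad / 4 = 0.09.

Emit:
arm_command:
  motion:
    - [[0,0,0.04],[0,0,0.0005],2.8]
    - [[0,0,0.08],[0,0,0.0008],2.8]
    - [[0,0,0.09],[0,0,0.001],2.8]
    - [[0,0,0.09],[0,0,0.001],2.8]
    - [[0,0,0.09],[0,0,0.001],2.8]

```text
clock: 22.22
tcp_pos: [571.8, -216.5, 40.7]
ee_rot: [0.91, -0.414, -0.0, 0.0]
force: [-1.0, -3.9, 0.8]
grip_width: 0.351
finger_force: 22.9
```

```bash
python3 m.py; python3 - <<'E'
from h import *
S=snapshot("scene")
b=cv2.resize(S["color"][85:135,330:380,::-1],(560,560),interpolation=cv2.INTER_CUBIC)
cv2.imwrite("pics/c7.png",b)
E
```

```text
{'clock': 22.375, 'tcp_pos': [571.847, -216.507, 40.685], 'force': [-1.543, -3.108, -0.855], 'ft_torque': [-0.454, 0.412, -0.01], 'finger_force': 22.871, 'grip_width': 0.35} 1.972
107 1 0 1 -2 1 10 14 -15 -25 -9 42 85 108 112 118 84 32 -1 -2 0 0 -1
108 1 0 -1 -1 -1 9 27 16 0 12 46 85 114 119 114 67 18 -1 -2 -1 -1 -1
109 0 0 0 0 0 10 28 29 28 35 47 82 115 122 112 66 17 -1 -1 -2 0 1
110 1 1 1 -2 0 9 30 30 30 37 49 88 117 119 112 67 15 0 -1 -1 1 -1
111 0 2 -1 0 -1 7 25 29 33 38 51 100 117 122 115 69 17 0 -1 -2 -1 -1
112 0 0 0 0 -1 9 29 31 31 37 51 100 116 121 112 67 16 0 -2 -1 0 -1
113 -1 0 1 1 0 16 36 15 28 41 50 85 93 93 92 54 8 -2 -1 -1 -1 0
114 0 0 0 0 -1 10 18 0 18 45 45 53 55 54 63 42 1 -2 -1 0 -1 -2
115 0 0 0 0 0 8 24 20 25 38 36 28 29 39 61 61 22 -1 -2 0 -3 0
diffs vs previous 26.38374485596708
```

View pics/c7.png

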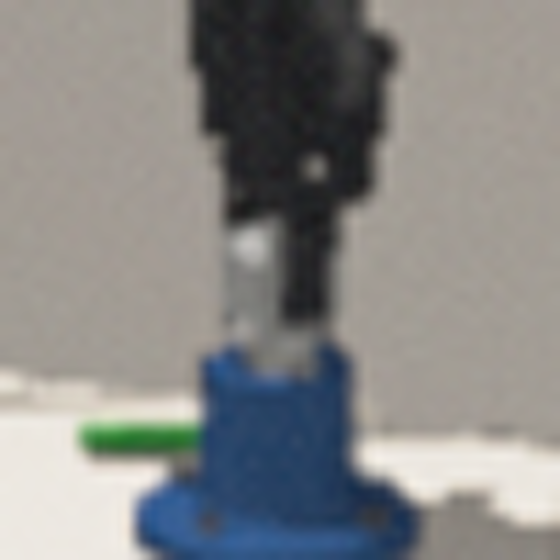

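```bash
python3 -c "
from bench import *
print(job_done())"
```

```text
the job is handed in; nothing more can be done
None
```

I turned the high screw backward until the camera showed its head drop about 10 mm, one thread. I then turned it forward one full turn, with one regrip on the way, and handed the job in still gripping the square head. The last picture put the head about 18 mm below its start (17 expected), the run took 22 s, and the other jack was left alone.

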